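Slide the shelf board home on its rails and lock it

ROBOT

A 6-joint arm with a two-finger parallel gripper is mounted at the origin on a cart in front of the work surface, level with it; the furniture and walls round the work are solid. World frame = base frame: x ahead of the robot, y to its left, z up, the work surface at z = 0. Lengths are in mm, angles in rad, forces in N, time in s.
With the tool pointing down it reaches from about 350 to 725 mm from the base axis. Payload 4.3 kg.
Tool frame: the origin (TCP) lies on the centre line of the jaws, within the pads' length; the fingertips stand 25 mm ahead of it and the grasp point (between the pads) lies 6 mm ahead of it; x points along the fingers, y is the direction in which the jaws open and shut, and the axes are right-handed (so a half turn about x gives the same grasp; the last joint's range is limited). The gripper opens to 85 mm and grips with 20 to 120 N. Pads are 22 mm wide; open, the fingers measure 114 mm over their backs; the gripper's body (76 mm by 85 mm) begins 54 mm behind the grasp point. The pads swing forward as they close: fully open they stand 13 mm farther back than shut.
Start: joints at [1.153, 0.377, 0.081, 1.274, 0, 1.46], TCP at [174.21, 548.01, 256.329] pointing down, gripper open.
Joint ranges: [-2.72, 2.72], [-0.84, 1.66], [-1.02, 1.22], [-1.77, 2.12], [-1.37, 1.28], [-3.14, 3.14]. Speed limits (rad/s): [2.57, 2.57, 3.14, 3.14, 3.14, 3.14].

INTERFACE

Orientations are given as a unit quaternion [x, y, z, w].
In Python, from plant import r gives the robot as it stands.
- The arm moves only by the tool play_rows, never from a script. Its argument "moves" is a list of rows, each an object with "dp": the shift along the tool's x, y, z normalised to -1 to 1, where 1 is 0.75 m, a list of three; "dr": the turn, a rotation vector about the tool's x, y, z normalised to -1 to 1, where 1 is 90 degrees, a list of three. In form: [{"dp": [x, y, z], "dr": [rx, ry, rz]}, ...]. A call has 1 to 20 rows; each row is the pose to reach, as a shift and turn from the pose commanded when the call began, along the tool's axes at that moment; what a row does not reach only later rows make up. A row lasts 1/12 s, in which the tool goes at most 41.7 mm and 7.16 degrees, less where a joint would pass 70% of its speed; a pose out of reach is approached as far as the arm can. A call with a number of a shift or a turn outside -1 to 1 is refused whole. A call with a gripper value outside its range is refused whole. "fingers" is the opening, from 0 (shut) to 1 (fully open), set as the call begins (left out, the last holds). The fingers move at their own pace and stop on an object; the grip force is fixed at half the most. Time passes only in rows, so rows that repeat a pose let the fingers close. It gives the time, the measured TCP pose, the force and the opening at its end, in the units of the state.
- r.observe(): the state, without advancing time (a new reading comes with each control period).
- r.get_image(name): name is "scene" or "side" or "wrist"; returns a dict with "frame" (480x640x3 uint8, red, green, blue), "fov_y" (degrees; the focal length in pixels is half the picture's height over the tangent of half this angle, whatever the lens; pixels are square), "cx", "cy" (the principal point, pixels), "k1" (the pictures are not rectified: a ray, as slopes to the right and down, at radius r is drawn at 1 + k1 r^2 times it, then the intrinsics apply), "world_to_cam" (4x4, takes a point from world to camera coordinates). Camera axes: x right, y up, looking along -z (the intrinsics and any distortion apply to the point x, -y, -z); pixel columns grow to the right and rows downward; lengths in mm; the calibration is good to about 2 mm. A picture is of the moment at which its call begins. There is no depth.
- r.job_done(): hands the job in, once; it reports no verdict.
The state is a dict: "time_s": time; "joint_pos": joint angles; "qd": joint speeds; "joint_efforts": joint torques, N m; "ee_pos": TCP position; "eef_rot": TCP orientation; "wrist_force": force on the tool from outside, world axes, zero at the start; "moment": the same for the moment, N m; "grip_width": finger opening in mm.
Only numpy, scipy, OpenCV 4.12 (cv2) and the standard library are available. Lean on these libraries where they do the work, as an engineer would, in place of code of your own. Each camera call takes 0.05 s, during which the arm holds its last target.

TASK

With the fingertips only, gently push the plywood board (with the tub of small parts standing on it) along the rails of the grey rack until you feel it drop flat into the locating notches. Then push the stud of the steel turn-button round so that the turn-button lies across the board's edge and locks it down. Push only: do not grasp or lift anything, keep the tub standing in its place on the board, and leave the things lying around alone.

Things in the scene. Friction and masses are not known exactly. Their poses are not given: they have to be found in the camera images.
- rack: Low grey steel rack fixed to the bench, 300 mm long: two rails, 150 mm over their outsides, inner faces 110 mm apart, running surface 42 mm above the bench, guide lips outside them 54 mm high. Origin: centre of its underside, on the bench; x: along the rails, the way to push the board; y: to the rail with the turn-button; z up. Rail-top notches 18 mm long, 8 mm deep at x = -20 and +100 mm.
- board: Loose plywood board, 180 mm along the rails, 150 mm wide, 12 mm thick, about 0.6 kg; two 12 mm round cross rods under it at x = -60 and +60 mm ride on the rails. Origin: centre of the plywood's underside; x along the rails (the rack's x), z up. Starts 60 to 90 mm short of home, origin 54 mm above the bench; with the rods in the notches 46 mm (it drops 8 mm).
- board_front (a point): Centre of the outer (-x) face of the batten on the board's back end, at x = -104 mm, z = +1 mm in the board's frame: the face to push in the rack's +x direction, 100 mm wide, 30 mm high, its middle 55 mm above the bench while riding, 47 mm once dropped. The gap between the rails behind it is open down to the bench but for a 6 mm high cross tie.
- board_home (a point): Point fixed on the rack where the board's origin lies when the board is home; axes as the rack's. Sliding the board takes 3 to 7 N; once dropped, the rods have 3 mm of play either way and then stop hard against the notch walls.
- tub: Open pale plastic tub of small parts, 87 mm across, 50 mm high, about 0.2 kg, standing loose on the far (+x) part of the board, centred about 32 mm ahead of the board's origin. Origin: centre of its underside. It rides along and must stay upright in its place.
- keeper (a joint): Turn-button beside the rail (flat steel bar, 14 mm wide, 6 mm thick, on an upright pin), angle in rad. At 0 the bar points along the rack's -x, outside the rail (open; starts at -0.3 to 0.15); it grows as the bar swings towards the board (counter-clockwise from above); at 1.57 the bar lies square across the board's edge (locked); hard stop at 1.6. Stays where left; about 1 N at the stud moves it.
- keeper_pivot (a point): The turn-button's upright pivot axis, 64 mm above the bench, at x = -20, y = +95 mm in the rack's frame; axes as the rack's. The bar's underside is 61 mm above the bench: it passes over the dropped board (top at 58 mm) but strikes the side of a board that still rides on the rails (top at 66 mm).
- keeper_stud (a point): Middle of the upright stud near the end of the turn-button, 48 mm from the pivot: 12 mm in diameter, reaching from 67 to 88 mm above the bench (this point at 77 mm). Push it sideways round the pivot. Its axes turn with the turn-button.
- nut: Large steel nut, 30 mm, lying left of the rack; leave alone. Origin under its centre.
- bolt: Steel bolt, 72 mm long, lying left of the rack; leave alone. Origin under its centre.
- spanner: Spanner, 205 mm long, lying right of the rack; leave alone. Origin under its centre.
- bush: Tall pale bushing, 35 mm across, 58 mm high, standing right of the rack; leave alone. Origin under its centre.
Not all that is in view belongs to the job. There is more than one size of the board; the one meant has the size given above.

How it is judged (in metres and radians):
On the way, in this order (a step that is already met when the one before it is completed fails the run):
1. the board has been slid home and all its rods have dropped into the notches, the turn-button still open (x of board in the frame of rack between 0.034 and 0.046 m and z of board in the frame of rack below 0.049 m and angle between board's own z axis and vertical below 0.03 rad and value of joint keeper below 0.6 rad), for 0.2 s.
2. the turn-button has been swung across the board's edge (x of board in the frame of rack between 0.034 and 0.046 m and z of board in the frame of rack below 0.049 m and angle between board's own z axis and vertical below 0.03 rad and value of joint keeper above 1.25 rad), for 0.2 s.
At the end, for the whole second after the job is handed in: The board is within 6 mm of home along the rails, dropped (origin less than 49 mm above the bench) and level within 0.03 rad; the turn-button is at more than 1.25 rad, across the board; the tub stands upright on the board and all is at rest (all of step 2 and linear speed of each of board, tub below 0.01 m/s and angle between tub's own z axis and vertical below 0.1 rad and z of tub in the frame of board between 0.008 and 0.016 m); the robot touches nothing.
It fails at once if the board is lifted off the rails (over 10 mm above riding height) or tipped by more than 0.12 rad (z of board in the frame of rack above 0.064 m or angle between board's own z axis and vertical above 0.12 rad).
It fails at once if the board is rammed or squeezed: more than 50 N between fingers and board (contact force between the fingers and board above 50 N).
It fails at once if the tub is lifted (over 8 mm off the board), tipped (over 0.3 rad) or shoved along the board (more than 25 mm) (z of tub in the frame of board above 0.02 m or angle between tub's own z axis and vertical above 0.3 rad or x of tub in the frame of board above 0.061 m or x of tub in the frame of board below 0.003 m or y of tub in the frame of board above 0.037 m or y of tub in the frame of board below -0.037 m).
It fails at once if a thing lying around is moved by more than 20 mm (distance of any of nut, bolt, spanner, bush from where it was at the start of the episode above 0.02 m).
It also fails if it takes over 51 s, if anything falls off the work surface, if the arm or the gripper's body presses on something with over 40 N, if the wrist force passes 120 N, or if a joint passes its speed limit or range.

## Working session

There is one attempt and no reset: what is moved stays moved. The work goes in short steps, Python scripts to look and compute and a tool call to move; the robot and the scene stay as the last step left them, time stands still between calls to the robot, and variables do not carry over. Pictures are saved under pics/ and viewed, and the job is handed in when it is done.

Besides the shell and the picture viewer there is one more tool, called after ">>>" as name(argument=value, ...) on one line, values as JSON. play_rows: Moves the arm, as the interface text tells. Its arguments: {"type":"object","properties":{"moves":{"type":"array"},"fingers":{"type":"number"}},"required":["moves"]}

```bash
ls; mkdir -p pics; python3 - <<'E'
from plant import r
import cv2,pickle
s=r.observe();print({k:s[k] for k in('time_s','ee_pos','eef_rot','wrist_force','grip_width')})
d={}
for n in('scene','side','wrist'):
    im=r.get_image(n);d[n]=im;cv2.imwrite(f'pics/{n}0.png',im['frame'][:,:,::-1]);print(n,im['fov_y'],im['cx'],im['cy'],im['k1'],im['world_to_cam'])
pickle.dump(d,open('im0.pkl','wb'))
E
```

```text
pics
{'time_s': 0.0, 'ee_pos': array([173.94969471, 547.42302606, 255.35175504]), 'eef_rot': array([ 0.10770278,  0.69895205, -0.10909566,  0.6985444 ]), 'wrist_force': array([ 0.63300255, -0.35416968, -0.26930895]), 'grip_width': 85.28515586124577}
scene 49.75398724041583 318.1414407102164 238.36964439959934 0.052712949510921904 [[ 4.81584966e-01 -8.76144076e-01  2.11537143e-02 -2.82950688e+02]
 [ 4.89834576e-01  2.89102660e-01  8.22485100e-01 -3.45114061e+02]
 [-7.26731043e-01 -3.85734638e-01  5.68393157e-01 -7.76262605e+02]
 [ 0.00000000e+00  0.00000000e+00  0.00000000e+00  1.00000000e+00]]
side 46.49533323731557 321.72662575989693 240.06658613700003 0.05377653743627187 [[-9.02897712e-01 -4.29739301e-01 -9.99271592e-03  4.97300602e+02]
 [ 2.10666178e-01 -4.62641549e-01  8.61151879e-01 -1.69960216e+02]
 [-3.74693852e-01  7.75426934e-01  5.08249533e-01 -1.31168250e+03]
 [ 0.00000000e+00  0.00000000e+00  0.00000000e+00  1.00000000e+00]]
wrist 61.26289644594165 322.47193890454065 242.84260190333444 0.0016268981596197997 [[ 3.03132238e-01  9.52946697e-01 -1.85420083e-03 -5.74394371e+02]
 [-9.02874076e-01  2.86580620e-01 -3.20452728e-01  4.16473374e+01]
 [-3.04842991e-01  9.88136627e-02  9.47262694e-01 -3.81298231e+02]
 [ 0.00000000e+00  0.00000000e+00  0.00000000e+00  1.00000000e+00]]
```

View pics/scene0.png

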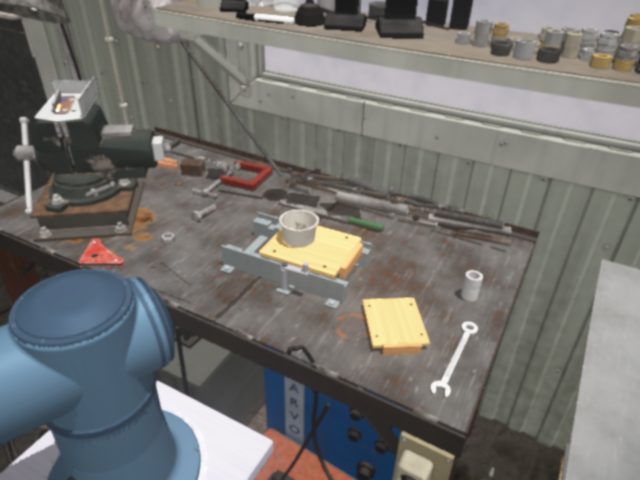

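View pics/side0.png

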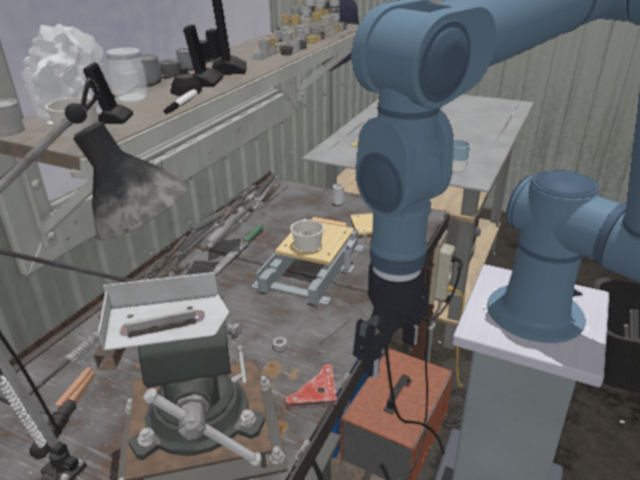

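View pics/wrist0.png

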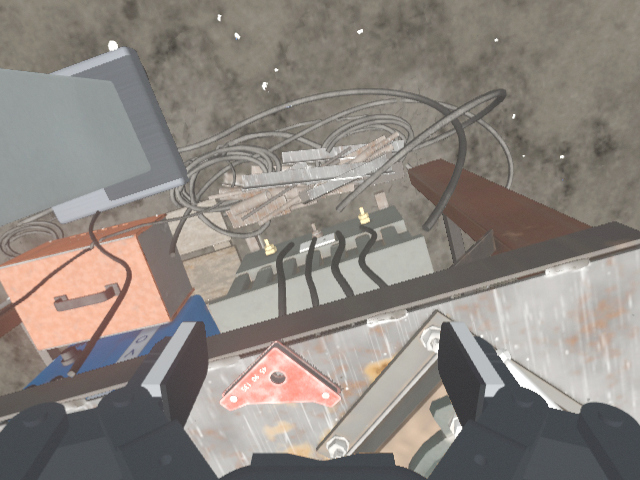

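```bash
cat > h.py <<'E'
import numpy as np,cv2,pickle
def K(im):
    f=240/np.tan(np.radians(im['fov_y'])/2); return f
def ray(im,u,v):
    f=K(im);xd=np.array([(u-im['cx'])/f,(v-im['cy'])/f]);x=xd.copy()
    for _ in range(20): x=xd/(1+im['k1']*(x@x))
    M=im['world_to_cam'];d=M[:3,:3].T@np.array([x[0],-x[1],-1]);c=-M[:3,:3].T@M[:3,3]
    return c,d
def onz(im,u,v,z):
    c,d=ray(im,u,v);return c+d*(z-c[2])/d[2]
def proj(im,p):
    M=im['world_to_cam'];q=M[:3,:3]@np.asarray(p,float)+M[:3,3];x=np.array([q[0],-q[1]])/-q[2]
    x=x*(1+im['k1']*(x@x));return x*K(im)+[im['cx'],im['cy']]
def crop(im,u0,v0,u1,v1,s,name):
    cv2.imwrite('pics/'+name,cv2.resize(im['frame'][v0:v1,u0:u1,::-1],None,fx=s,fy=s,interpolation=cv2.INTER_CUBIC))
E
python3 - <<'E'
from h import *
d=pickle.load(open('im0.pkl','rb'))
crop(d['scene'],210,190,380,315,4.7,'sc_crop.png')
crop(d['side'],240,190,370,310,5,'si_crop.png')
E
```

```text
(no output)
```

View pics/sc_crop.png

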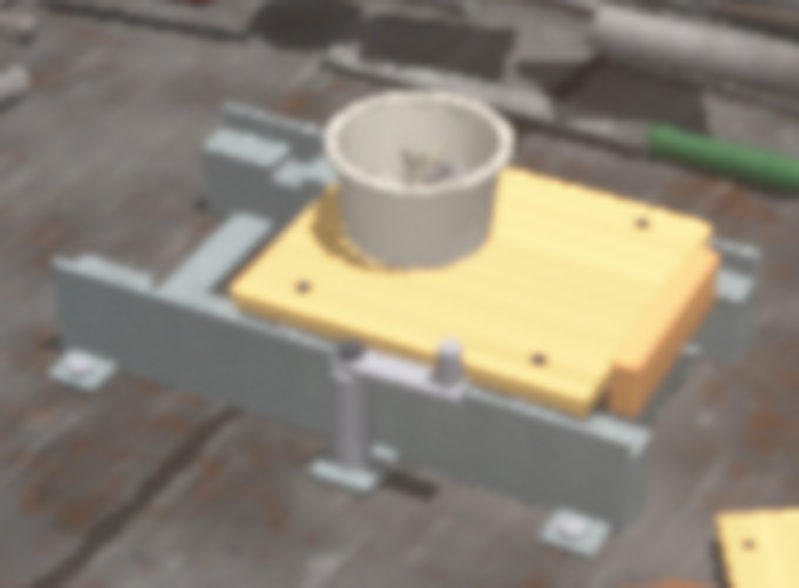

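View pics/si_crop.png

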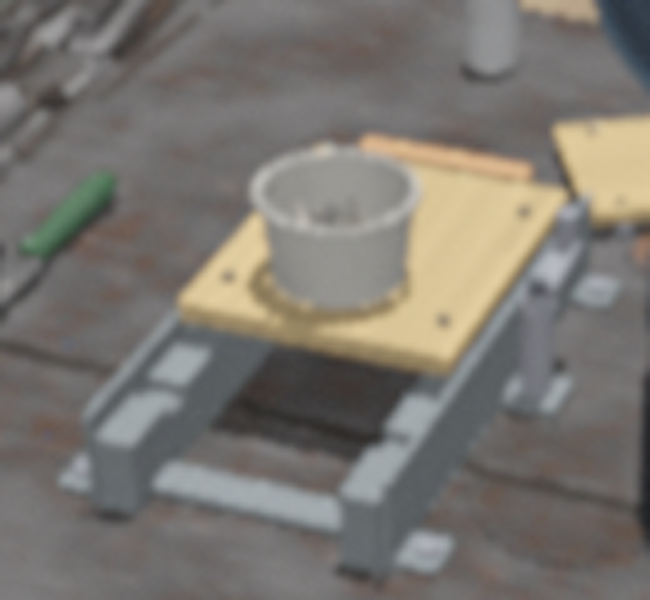

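```bash
python3 - <<'E'
from h import *
d=pickle.load(open('im0.pkl','rb'))
S=lambda a,b:(210+a/4.7-.4,190+b/4.7-.4)
T=lambda a,b:(240+a/5-.4,190+b/5-.4)
def sh(n,im,uv,z): print(n,np.round(onz(d[im],*uv,z)[:2],1))
# near lip top
sh('near lip +x end','scene',S(62,258),54);sh('near lip -x end','scene',S(648,432),54)
sh('far lip +x end','scene',S(228,103),54);sh('far lip -x','scene',S(760,248),54)
sh('bd top nearfront','scene',S(230,290),66);sh('bd top near back','scene',S(588,405),66);sh('bd top far back','scene',S(712,228),66)
sh('batten top near','scene',S(612,362),70);sh('batten top near out','scene',S(636,368),70);sh('batten far','scene',S(718,250),70)
sh('pivot top','scene',S(352,350),67);sh('stud top','scene',S(450,343),88)
sh('tub base c','scene',S(418,225),66);sh('tub rim','scene',S(419,140),116)
sh('side bd ff','side',T(178,303),66);sh('side bd nf','side',T(447,360),66);sh('side bd nb','side',T(567,190),66)
sh('side stud','side',T(573,203),88);sh('side piv','side',T(540,280),67)
sh('side tub rim','side',T(335,193),116)
sh('side bat out far','side',T(365,135),70);sh('side bat out near','side',T(532,168),70)
E
```

```text
near lip +x end [476.9 184.6]
near lip -x end [ 500.8 -115.2]
far lip +x end [633.7 196.2]
far lip -x [ 654.5 -100.4]
bd top nearfront [482.4  91.5]
bd top near back [490.7 -90.4]
bd top far back [642.  -79.7]
batten top near [518.6 -87.8]
batten top near out [520.1 -98.9]
batten far [621.3 -92.1]
pivot top [471.1  18.3]
stud top [473.7 -30.6]
tub base c [572.1  43.7]
tub rim [570.3  42.1]
side bd ff [634.6 100.8]
side bd nf [486.   92.5]
side bd nb [498.5 -91.6]
side stud [475.4 -43.6]
side piv [473.6   4.1]
side tub rim [571.9  43.2]
side bat out far [624.6 -96.5]
side bat out near [ 523. -100.]
```

```bash
cat >> h.py <<'E'
from scipy.spatial.transform import Rotation as Ro
def moves(s,targets,R=None):
    R0=Ro.from_quat(s['eef_rot'])
    for t in targets:
        dp=R0.inv().apply(np.array(t)-s['ee_pos'])/750
        dr=[0,0,0] if R is None else (R0.inv()*R).as_rotvec()/(np.pi/2)
        print('tgt',t,'dp',np.round(dp,4),'dr',np.round(dr,4))
a=np.radians(90+4.3)
RX=np.array([np.cos(a),np.sin(a),0]);RY=np.array([-np.sin(a),np.cos(a),0]);RO=np.array([566.5,41.3,0])
def rk(x,y,z=0): return RO+RX*x+RY*y+[0,0,z]
def down(ydir):
    x=np.array([0,0,-1.]);return Ro.from_matrix(np.c_[x,ydir,np.cross(x,ydir)])
E
python3 - <<'E'
from h import *
from plant import r
s=r.observe();print(Ro.from_quat(s['eef_rot']).as_matrix().round(3))
for sg in(1,-1):
    moves(s,[rk(-175,0,200)],down(sg*RY))
print(rk(-175,0),rk(40,0))
E
```

```text
[[-0.001  0.303  0.953]
 [-0.001  0.953 -0.303]
 [-1.    -0.002 -0.   ]]
tgt [ 579.62127719 -133.20739837  200.        ] dp [ 0.0751 -0.7011  0.7904] dr [-1.2438e+00 -1.0000e-03  5.0000e-04]
tgt [ 579.62127719 -133.20739837  200.        ] dp [ 0.0751 -0.7011  0.7904] dr [7.562e-01 5.000e-04 9.000e-04]
[ 579.62127719 -133.20739837    0.        ] [563.50085093  81.18740534   0.        ]
```

>>> play_rows(fingers=0, moves=[{"dp":[0,-0.035,0.04],"dr":[0.038,0,0]},{"dp":[0,-0.07,0.079],"dr":[0.076,0,0]},{"dp":[0,-0.105,0.118],"dr":[0.113,0,0]},{"dp":[0,-0.14,0.158],"dr":[0.151,0,0]},{"dp":[0,-0.175,0.197],"dr":[0.189,0,0]},{"dp":[0,-0.21,0.237],"dr":[0.227,0,0]},{"dp":[0,-0.245,0.276],"dr":[0.265,0,0]},{"dp":[0,-0.28,0.316],"dr":[0.302,0,0]},{"dp":[0,-0.315,0.355],"dr":[0.34,0,0]},{"dp":[0,-0.35,0.395],"dr":[0.378,0,0]},{"dp":[0,-0.385,0.434],"dr":[0.416,0,0]},{"dp":[0,-0.42,0.474],"dr":[0.454,0,0]},{"dp":[0,-0.455,0.513],"dr":[0.491,0,0]},{"dp":[0,-0.49,0.553],"dr":[0.529,0,0]},{"dp":[0,-0.525,0.592],"dr":[0.567,0,0]},{"dp":[0,-0.56,0.632],"dr":[0.605,0,0]},{"dp":[0,-0.6,0.675],"dr":[0.643,0,0]},{"dp":[0,-0.64,0.72],"dr":[0.69,0,0]},{"dp":[0,-0.68,0.76],"dr":[0.73,0,0]},{"dp":[0,-0.7,0.787],"dr":[0.756,0,0]}])

```text
time_s: 1.82
ee_pos: [578.3, -134.4, 255.8]
eef_rot: [0.482, 0.517, -0.482, 0.517]
wrist_force: [1.0, -0.3, -0.8]
grip_width: 0.1
```

```bash
python3 - <<'E'
from h import *
from plant import r
s=r.observe();print(s['time_s'],s['ee_pos'],s['joint_pos'],s['wrist_force'],s['grip_width'])
d={}
for n in('wrist','side','scene'):
    d[n]=r.get_image(n)
pickle.dump(d,open('im1.pkl','wb'))
cv2.imwrite('pics/w1.png',d['wrist']['frame'][:,:,::-1]);crop(d['scene'],210,130,410,280,4,'s1.png')
moves(s,[rk(-175,-5,200),rk(-175,-5,72)],down(-RY))
E
```

```text
1.8167 [ 578.28940038 -134.41009937  255.75087216] [-3.34879880e-01  4.16895635e-01  1.38728429e-01  1.29271147e+00
 -6.49172584e-04  1.16539636e+00] [ 0.98623842 -0.29835655 -0.84224915] 0.061495339636382776
tgt [ 584.60720286 -132.83250473  200.        ] dp [ 0.0743  0.0086 -0.0015] dr [-0.0029  0.0004  0.0002]
tgt [ 584.60720286 -132.83250473   72.        ] dp [ 0.245   0.0086 -0.0016] dr [-0.0029  0.0004  0.0002]
```

View pics/w1.png

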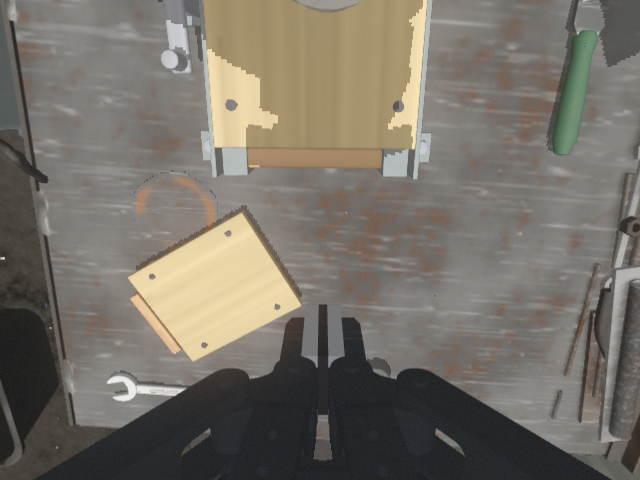

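View pics/s1.png

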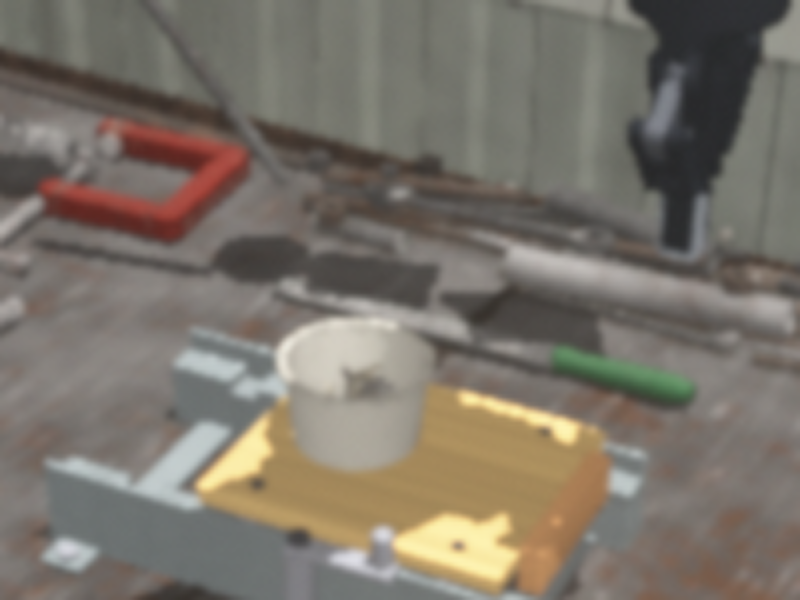

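```bash
python3 - <<'E'
from h import *
d=pickle.load(open('im1.pkl','rb'));w=d['wrist']
for n,u,v,z in [('bat L',247,167,70),('bat R',383,167,70),('batL top inner',247,148,70),('bd corner L',214,148,66),('bd corner R',414,148,66),
 ('lip L -x',212,176,54),('lip R -x',418,177,54),('lip L up',203,40,54),('lip R up',431,10,54),('stud',170,60,88),('decoy right',301,297,20),('decoy top',243,208,20),('decoy R z42',301,297,54)]:
    print(n,onz(w,u,v,z).round(1))
print(proj(w,[578,-134,0]))
g=w['frame'];crop(w,130,0,290,120,5,'w1c.png')
E
```

```text
bat L [519.5 -98.9  70. ]
bat R [620.4 -91.7  70. ]
batL top inner [519.4 -85.   70. ]
bd corner L [494.2 -87.2  66. ]
bd corner R [642.4 -76.7  66. ]
lip L -x [ 489.2 -110.4   54. ]
lip R -x [651.4 -99.7  54. ]
lip L up [484.5 -13.7  54. ]
lip R up [643.5  16.4  54. ]
stud [472.4 -30.9  88. ]
decoy right [ 564.1 -227.8   20. ]
decoy top [ 507.6 -143.4   20. ]
decoy R z42 [ 564.9 -210.8   54. ]
[322.21679601 198.28529662]
```

View pics/w1c.png

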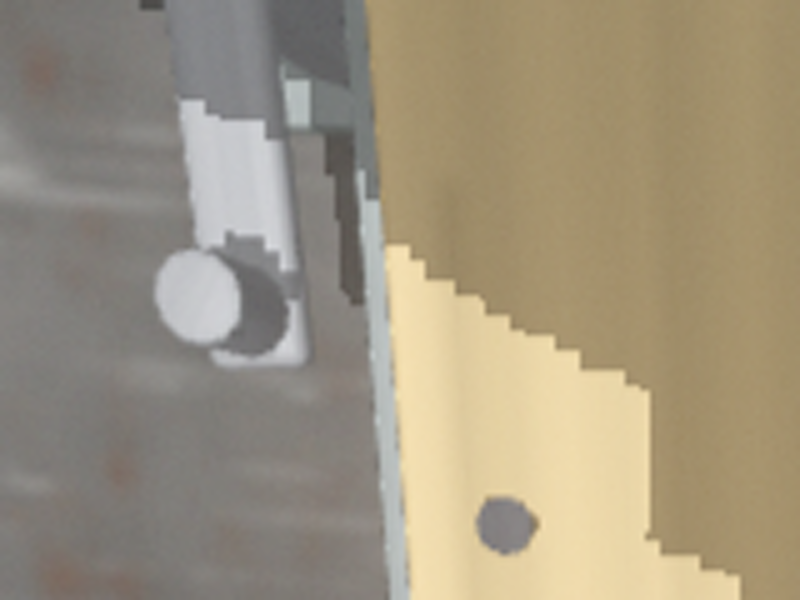

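>>> play_rows(moves=[{"dp":[0.05,-0.01,0],"dr":[0,0,0]},{"dp":[0.1,-0.01,0],"dr":[0,0,0]},{"dp":[0.15,-0.01,0],"dr":[0,0,0]},{"dp":[0.2,-0.01,0],"dr":[0,0,0]},{"dp":[0.23,-0.01,0],"dr":[0,0,0]},{"dp":[0.245,-0.01,0],"dr":[0,0,0]},{"dp":[0.245,-0.01,0],"dr":[0,0,0]},{"dp":[0.245,-0.01,0],"dr":[0,0,0]}])

```text
time_s: 2.63
ee_pos: [569.0, -130.2, 72.3]
eef_rot: [0.48, 0.52, -0.481, 0.518]
wrist_force: [0.9, 0.3, 0.4]
grip_width: 0.3
```

```bash
python3 - <<'E'
from h import *
from plant import r
d={}
for n in('scene','wrist'): d[n]=r.get_image(n)
a=cv2.resize(d['scene']['frame'][200:320,250:410,::-1],(400,300),interpolation=cv2.INTER_CUBIC)
b=cv2.resize(d['wrist']['frame'][:,:,::-1],(400,300));cv2.imwrite('pics/2.png',np.hstack([a,b]))
print(r.observe()['ee_pos'])
E
```

```text
[ 571.00236943 -131.28613633   74.13052125]
```

View pics/2.png

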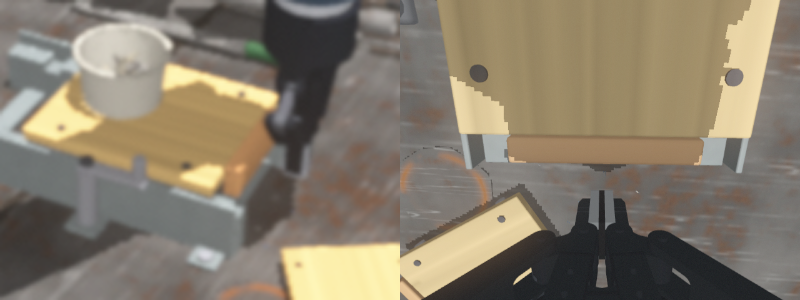

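>>> play_rows(moves=[{"dp":[0,0,-0.008],"dr":[0,0,0]},{"dp":[0,0,-0.016],"dr":[0,0,0]},{"dp":[0,0,-0.02],"dr":[0,0,0]},{"dp":[0,0,-0.023],"dr":[0,0,0]},{"dp":[0,0,-0.026],"dr":[0,0,0]},{"dp":[0,0,-0.029],"dr":[0,0,0]},{"dp":[0,0,-0.032],"dr":[0,0,0]},{"dp":[0,0,-0.035],"dr":[0,0,0]},{"dp":[0,0,-0.038],"dr":[0,0,0]},{"dp":[0,0,-0.041],"dr":[0,0,0]},{"dp":[0,0,-0.044],"dr":[0,0,0]},{"dp":[0,0,-0.047],"dr":[0,0,0]},{"dp":[0,0,-0.05],"dr":[0,0,0]},{"dp":[0,0,-0.053],"dr":[0,0,0]},{"dp":[0,0,-0.056],"dr":[0,0,0]},{"dp":[0,0,-0.059],"dr":[0,0,0]},{"dp":[0,0,-0.062],"dr":[0,0,0]},{"dp":[0,0,-0.065],"dr":[0,0,0]}])

```text
time_s: 4.23
ee_pos: [566.5, -82.9, 72.6]
eef_rot: [0.481, 0.518, -0.481, 0.519]
wrist_force: [0.9, -4.5, -0.9]
grip_width: 0.0
```

```bash
cat > look.py <<'E'
from h import *
from plant import r
import sys
d={}
for n in('scene','wrist'): d[n]=r.get_image(n)
a=cv2.resize(d['scene']['frame'][195:315,215:375,::-1],(400,300),interpolation=cv2.INTER_CUBIC)
b=cv2.resize(d['wrist']['frame'][:,:,::-1],(400,300));cv2.imwrite('pics/'+sys.argv[1],np.hstack([a,b]))
pickle.dump(d,open('last.pkl','wb'))
s=r.observe();print(s['time_s'],s['ee_pos'].round(1),s['wrist_force'].round(1))
E
python3 look.py 3.png
```

```text
4.3333 [566.5 -82.4  72.5] [-0.1 -2.7  0.3]
```

View pics/3.png

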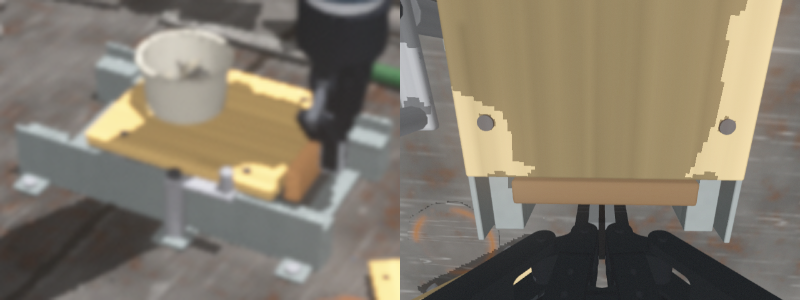

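```bash
python3 - <<'E'
from h import *
d=pickle.load(open('last.pkl','rb'));w=d['wrist']
for u,v in[(514,203),(697,206)]: print(onz(w,(u-400)*1.6,v*1.6,70).round(1))
E
```

```text
[518.5 -73.   70. ]
[617.3 -67.3  70. ]
```

>>> play_rows(moves=[{"dp":[0,0,-0.003],"dr":[0,0,0]},{"dp":[0,0,-0.006],"dr":[0,0,0]},{"dp":[0,0,-0.009],"dr":[0,0,0]},{"dp":[0,0,-0.012],"dr":[0,0,0]},{"dp":[0,0,-0.015],"dr":[0,0,0]},{"dp":[0,0,-0.018],"dr":[0,0,0]},{"dp":[0,0,-0.021],"dr":[0,0,0]},{"dp":[0,0,-0.024],"dr":[0,0,0]},{"dp":[0,0,-0.027],"dr":[0,0,0]},{"dp":[0,0,-0.03],"dr":[0,0,0]},{"dp":[0,0,-0.033],"dr":[0,0,0]},{"dp":[0,0,-0.036],"dr":[0,0,0]},{"dp":[0,0,-0.039],"dr":[0,0,0]},{"dp":[0,0,-0.042],"dr":[0,0,0]},{"dp":[0,0,-0.045],"dr":[0,0,0]},{"dp":[0,0,-0.048],"dr":[0,0,0]},{"dp":[0,0,-0.051],"dr":[0,0,0]}])

```text
time_s: 5.75
ee_pos: [563.6, -44.7, 72.5]
eef_rot: [0.481, 0.519, -0.481, 0.519]
wrist_force: [1.6, -3.7, 0.4]
grip_width: 0.0
```

```bash
python3 look.py 4.png
```

```text
5.85 [563.6 -44.2  72.5] [ 0.4 -2.7  0.4]
```

View pics/4.png

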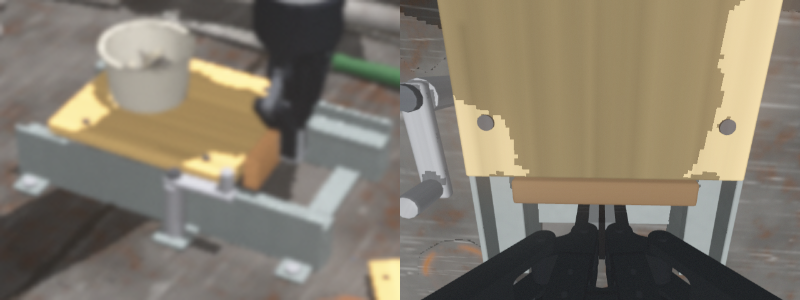

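>>> play_rows(moves=[{"dp":[0,0,-0.0015],"dr":[0,0,0]},{"dp":[0,0,-0.003],"dr":[0,0,0]},{"dp":[0,0,-0.0045],"dr":[0,0,0]},{"dp":[0,0,-0.006],"dr":[0,0,0]},{"dp":[0,0,-0.0075],"dr":[0,0,0]},{"dp":[0,0,-0.009],"dr":[0,0,0]}])

```text
time_s: 6.35
ee_pos: [562.6, -36.8, 72.2]
eef_rot: [0.481, 0.52, -0.48, 0.518]
wrist_force: [0.4, -0.6, 0.1]
grip_width: 0.1
```

```bash
python3 look.py 5.png
```

```text
6.45 [562.7 -37.1  72.3] [0.7 0.4 0.1]
```

View pics/5.png

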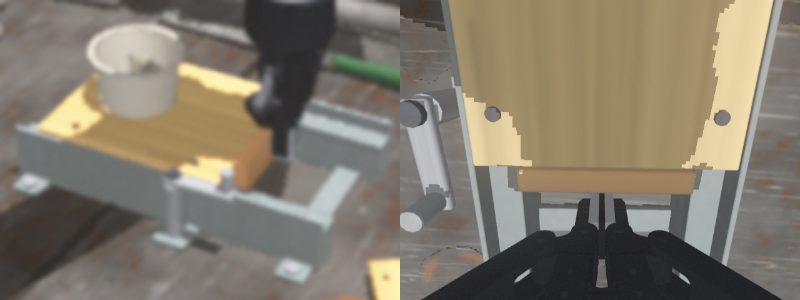

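>>> play_rows(moves=[{"dp":[0,0,0.01],"dr":[0,0,0]},{"dp":[0,0,0.03],"dr":[0,0,0]},{"dp":[-0.05,0,0.05],"dr":[0,0,0]},{"dp":[-0.1,0,0.05],"dr":[0,0,0]},{"dp":[-0.15,0,0.05],"dr":[0,0,0]},{"dp":[-0.2,0,0.05],"dr":[0,0,0]},{"dp":[-0.2,0,0.05],"dr":[0,0,0]}])

```text
time_s: 7.03
ee_pos: [570.0, -77.0, 230.9]
eef_rot: [0.483, 0.514, -0.478, 0.522]
wrist_force: [1.0, -1.2, 0.7]
grip_width: -0.0
```

```bash
python3 look.py 6.png; python3 - <<'E'
from h import *
d=pickle.load(open('last.pkl','rb'))
cv2.imwrite('pics/6w.png',d['wrist']['frame'][:,:,::-1])
crop(d['scene'],210,190,370,310,5,'6s.png')
E
```

```text
7.1333 [567.5 -76.3 224.7] [-0.6  1.3 -0.4]
```

View pics/6w.png

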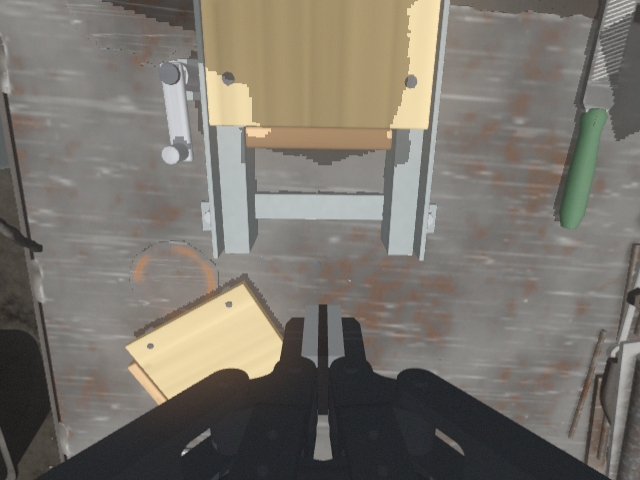

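View pics/6s.png

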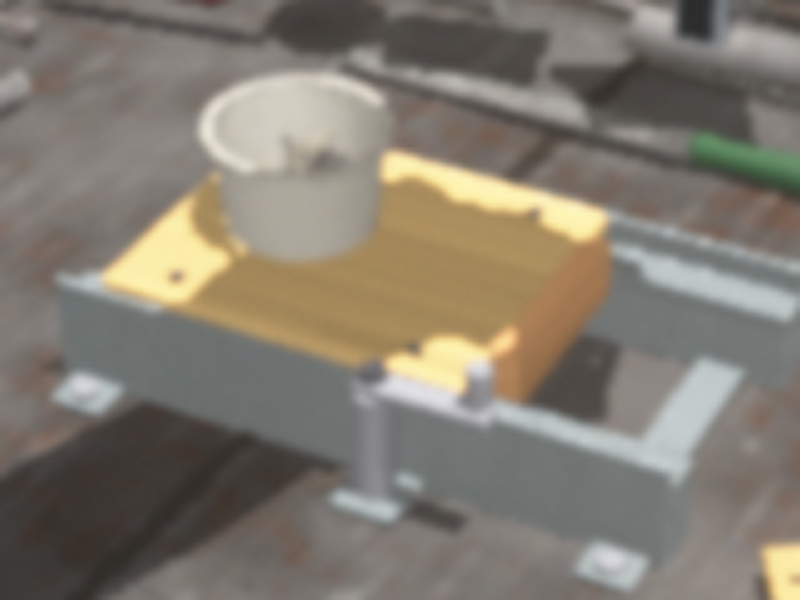

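```bash
python3 - <<'E'
from h import *
d=pickle.load(open('last.pkl','rb'));w=d['wrist'];s=d['scene']
L=lambda p: np.round([(p-RO)@RX,(p-RO)@RY],1)
for n,u,v,z in [('bat L',246,148,62),('bat R',391,150,62),('pivot',172,73,67),('stud',172,154,88),('lipL',215,257,54),('lipR',421,258,54)]:
    p=onz(w,u,v,z);print(n,p.round(1),L(p))
for n,u,v,z in [('pivot s',210+372/5,190+373/5,67),('stud s',210+481/5,190+368/5,88),('bd nf',210+103/5,190+280/5,58),('bd nf66',210+103/5,190+280/5,66),('tubrim',210+296/5,190+122/5,108)]:
    p=onz(s,u,v,z);print(n,p.round(1),L(p))
E
```

```text
bat L [514.5 -25.5  62. ] [-62.7  56.8]
bat R [613.6 -19.5  62. ] [-64.2 -42.4]
pivot [468.1  18.1  67. ] [-15.8  99.8]
stud [473.1 -29.7  88. ] [-63.8  98.4]
lipL [ 490.7 -110.1   54. ] [-145.2   86.9]
lipR [648.7 -99.6  54. ] [-146.6  -71.4]
pivot s [469.4  17.5  67. ] [-16.5  98.6]
stud s [471.7 -33.8  88. ] [-67.7 100.2]
bd nf [476.6 162.5  58. ] [127.6  80.6]
bd nf66 [467.9 155.3  66. ] [121.1  89.8]
tubrim [565.  116.5 108. ] [75.1 -4.2]
```

```bash
python3 - <<'E'
from h import *
from plant import r
s=r.observe();print(s['ee_pos'],s['joint_pos'])
n=np.array([.652,.758,0]);moves(s,[(457.6,-57.7,200),(457.6,-57.7,98)],down(np.array([.758,-.652,0])))
E
```

```text
[567.47528527 -76.26241813 224.65888783] [-2.44595783e-01  3.77760428e-01 -3.93493112e-04  1.18771840e+00
  4.53921876e-04  1.25094557e+00]
tgt (457.6, -57.7, 200) dp [ 0.0321 -0.1444 -0.0357] dr [ 5.001e-01 -5.000e-04 -3.200e-03]
tgt (457.6, -57.7, 98) dp [ 0.1681 -0.145  -0.0359] dr [ 5.001e-01 -5.000e-04 -3.200e-03]
```

>>> play_rows(moves=[{"dp":[0.005,-0.02,-0.005],"dr":[0.07,0,0]},{"dp":[0.01,-0.04,-0.01],"dr":[0.14,0,0]},{"dp":[0.014,-0.06,-0.015],"dr":[0.21,0,0]},{"dp":[0.018,-0.08,-0.02],"dr":[0.28,0,0]},{"dp":[0.022,-0.1,-0.025],"dr":[0.35,0,0]},{"dp":[0.026,-0.12,-0.03],"dr":[0.42,0,0]},{"dp":[0.032,-0.144,-0.036],"dr":[0.49,0,0]},{"dp":[0.04,-0.144,-0.036],"dr":[0.5,0,0]},{"dp":[0.05,-0.144,-0.036],"dr":[0.5,0,0]},{"dp":[0.07,-0.144,-0.036],"dr":[0.5,0,0]},{"dp":[0.07,-0.144,-0.036],"dr":[0.5,0,0]},{"dp":[0.07,-0.144,-0.036],"dr":[0.5,0,0]}])

```text
time_s: 8.13
ee_pos: [455.8, -56.7, 168.6]
eef_rot: [-0.642, -0.296, 0.643, -0.295]
wrist_force: [-0.3, -0.0, 0.4]
grip_width: -0.1
```

```bash
python3 look.py 7.png; python3 - <<'E'
from h import *
from plant import r
s=r.observe()
d=pickle.load(open('last.pkl','rb'));cv2.imwrite('pics/7w.png',d['wrist']['frame'][:,:,::-1])
moves(s,[(457.6,-57.7,98)],down(np.array([.758,-.652,0])))
E
```

```text
8.2333 [456.8 -57.  170. ] [ 0.4 -0.4  0.7]
tgt (457.6, -57.7, 98) dp [0.096  0.0015 0.    ] dr [ 0.0007 -0.0001  0.0001]
```

View pics/7w.png

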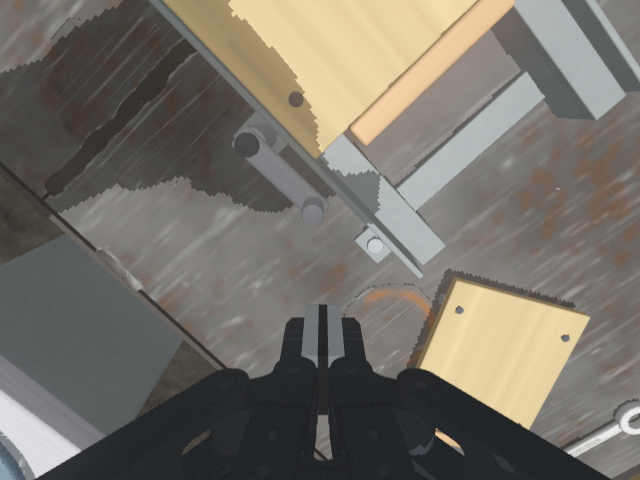

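>>> play_rows(moves=[{"dp":[0.04,0.001,0],"dr":[0,0,0]},{"dp":[0.08,0.001,0],"dr":[0,0,0]},{"dp":[0.095,0.001,0],"dr":[0,0,0]},{"dp":[0.096,0.001,0],"dr":[0,0,0]},{"dp":[0.096,0.001,0],"dr":[0,0,0]}])

```text
time_s: 8.65
ee_pos: [456.9, -57.3, 98.1]
eef_rot: [-0.642, -0.295, 0.643, -0.295]
wrist_force: [0.1, -0.6, -1.0]
grip_width: -0.0
```

```bash
python3 look.py 8.png
```

```text
8.75 [458.2 -57.7  99.4] [-0.3  0.2 -0.1]
```

View pics/8.png

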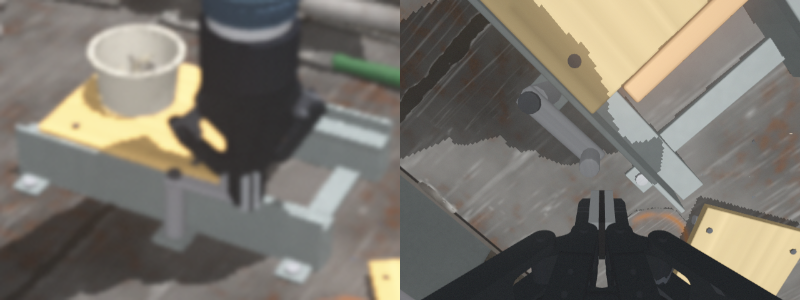

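>>> play_rows(moves=[{"dp":[0,0,-0.004],"dr":[0,0,0]},{"dp":[0,0,-0.008],"dr":[0,0,0]},{"dp":[0,0,-0.012],"dr":[0,0,0]},{"dp":[0,0,-0.015],"dr":[0,0,0]},{"dp":[0,0,-0.018],"dr":[0,0,0]},{"dp":[0,0,-0.021],"dr":[0,0,0]},{"dp":[0,0,-0.024],"dr":[0,0,0]},{"dp":[0,0,-0.027],"dr":[0,0,0]},{"dp":[0,0,-0.03],"dr":[0,0,0]},{"dp":[0,0,-0.033],"dr":[0,0,0]},{"dp":[0,0,-0.036],"dr":[0,0,0]},{"dp":[0,0,-0.039],"dr":[0,0,0]},{"dp":[0,0,-0.042],"dr":[0,0,0]},{"dp":[0,0,-0.045],"dr":[0,0,0]},{"dp":[0,0,-0.048],"dr":[0,0,0]},{"dp":[0,0,-0.051],"dr":[0,0,0]},{"dp":[0,0,-0.054],"dr":[0,0,0]}])

```text
time_s: 10.17
ee_pos: [483.2, -26.3, 98.0]
eef_rot: [-0.643, -0.295, 0.643, -0.295]
wrist_force: [-1.3, -1.1, 0.1]
grip_width: 0.0
```

```bash
python3 look.py 9.png
```

```text
10.2667 [483.4 -26.1  98. ] [-0.5 -0.2  0.3]
```

View pics/9.png

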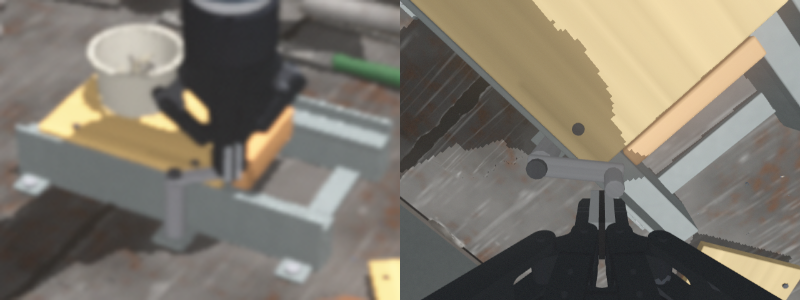

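>>> play_rows(moves=[{"dp":[0,0,-0.003],"dr":[0,0,0]},{"dp":[0,0,-0.006],"dr":[0,0,0]},{"dp":[0,0,-0.009],"dr":[0,0,0]},{"dp":[0,0,-0.012],"dr":[0,0,0]},{"dp":[0,0,-0.015],"dr":[0,0,0]},{"dp":[0,0,-0.018],"dr":[0,0,0]},{"dp":[0,0,-0.021],"dr":[0,0,0]},{"dp":[0,0,-0.024],"dr":[0,0,0]},{"dp":[0,0,-0.027],"dr":[0,0,0]},{"dp":[0,0,-0.03],"dr":[0,0,0]},{"dp":[0,0,-0.033],"dr":[0,0,0]},{"dp":[0,0,-0.036],"dr":[0,0,0]},{"dp":[0,0,-0.039],"dr":[0,0,0]},{"dp":[0,0,-0.042],"dr":[0,0,0]},{"dp":[0,0,-0.044],"dr":[0,0,0]},{"dp":[0,0,-0.046],"dr":[0,0,0]}])

```text
time_s: 11.6
ee_pos: [505.6, -0.3, 98.0]
eef_rot: [-0.643, -0.295, 0.643, -0.295]
wrist_force: [-1.2, -1.1, 0.1]
grip_width: 0.2
```

```bash
python3 look.py 10.png
```

```text
11.7 [ 5.059e+02 -2.000e-01  9.810e+01] [-1.5 -0.2  0.3]
```

View pics/10.png

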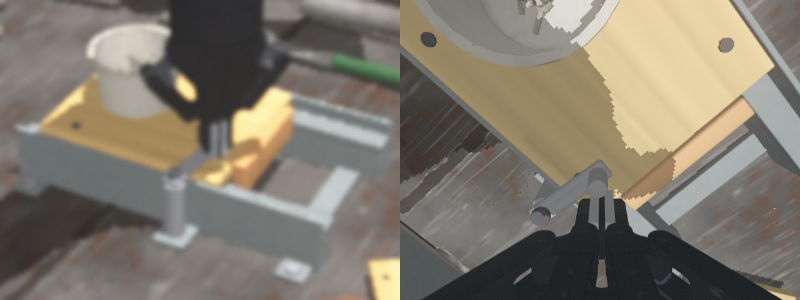

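```bash
python3 - <<'E'
from h import *
d=pickle.load(open('last.pkl','rb'));w=d['wrist']
crop(w,180,230,380,380,4,'10c.png')
E
```

```text
(no output)
```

View pics/10c.png

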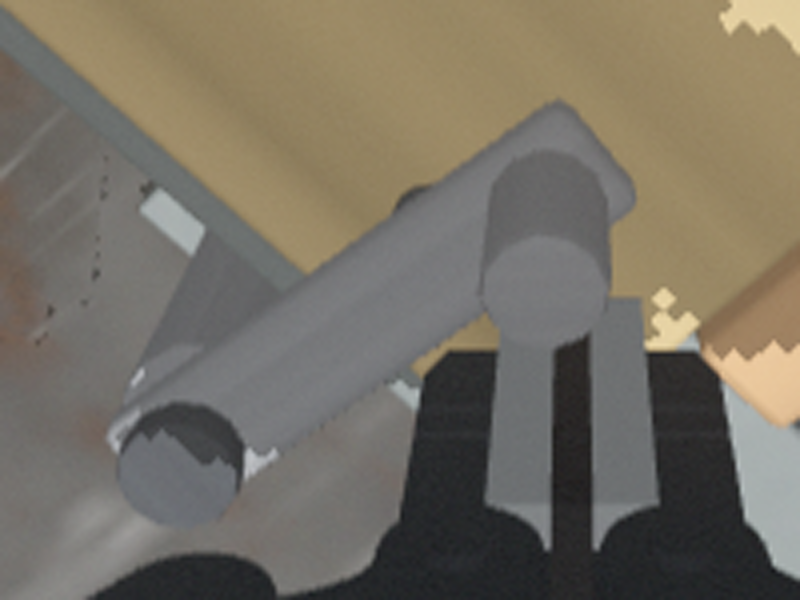

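```bash
python3 - <<'E'
from h import *
d=pickle.load(open('last.pkl','rb'));w=d['wrist']
P=lambda a,b,z:onz(w,180+a/4,230+b/4,z)
def ang(v):return np.arctan2(v[1],v[0])
b=P(555,103,67)-P(115,430,67);e=P(300,272,58)-P(0,10,58)
b2=P(480,310,67)-P(280,445,67)
print(np.linalg.norm(b),[(ang(x)-ang(-RX))%6.283 for x in(b,b2)],ang(-e),ang(-RX), ang(-RX)-ang(-e))
p=P(180,480,70);s=P(546,290,88);print(p,s,s-p,(ang(s-p)-ang(-RX))%6.283)
E
```

```text
59.25754199555961 [np.float64(1.4552823064406377), np.float64(1.4250423060182542)] 1.6368209223343955 -1.4957471689591406 -3.1325680912935363
[465.85902665  16.09949946  70.        ] [515.51227932  14.62213323  88.        ] [49.65325266 -1.47736623 18.        ] 1.4660022797166712
```

>>> play_rows(moves=[{"dp":[0,0,-0.002],"dr":[0,0,0]},{"dp":[0,0,-0.003],"dr":[0,0,0]},{"dp":[0,0,-0.003],"dr":[0,0,0]},{"dp":[0,0,0.005],"dr":[0,0,0]},{"dp":[0,0,0.02],"dr":[0,0,0]},{"dp":[-0.03,0,0.03],"dr":[0,0,0]},{"dp":[-0.08,0,0.03],"dr":[0,0,0]},{"dp":[-0.12,0,0.05],"dr":[0,0,0]},{"dp":[-0.16,0,0.1],"dr":[0,0,0]},{"dp":[-0.16,0,0.1],"dr":[0,0,0]},{"dp":[-0.16,0,0.1],"dr":[0,0,0]},{"dp":[-0.16,0,0.1],"dr":[0,0,0]}])

```text
time_s: 12.7
ee_pos: [456.7, -57.7, 217.8]
eef_rot: [0.643, 0.295, -0.642, 0.295]
wrist_force: [-1.0, -0.5, 0.1]
grip_width: -0.0
```

```bash
python3 look.py 11.png; python3 - <<'E'
from h import *
d=pickle.load(open('last.pkl','rb'))
cv2.imwrite('pics/11w.png',d['wrist']['frame'][:,:,::-1]);crop(d['scene'],210,190,370,310,5,'11s.png')
E
```

```text
12.8 [456.3 -56.9 216.6] [0.6 0.2 0.3]
```

View pics/11w.png

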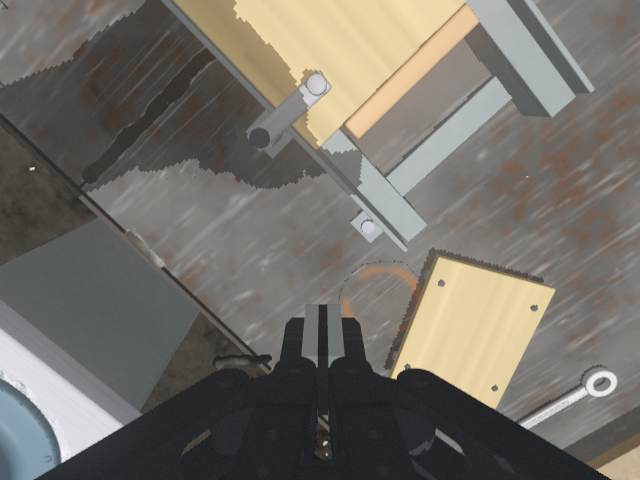

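View pics/11s.png

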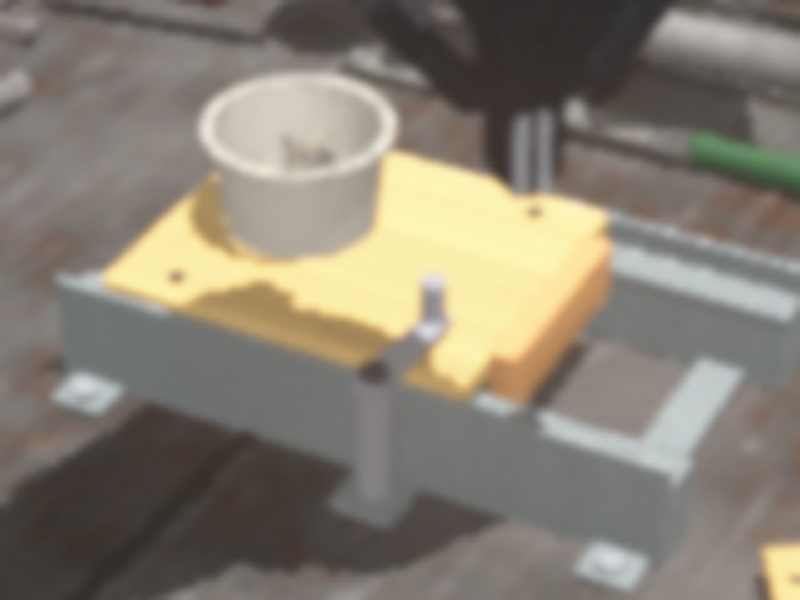

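```bash
python3 - <<'E'
from plant import r
print(r.job_done())
E
```

```text
the job is handed in; nothing more can be done
None
```

The board is home in its notches and the turn-button is swung across its edge. I handed the job in at about 12.8 s of the 51 s allowed; it reports no verdict.

- **Push home:** I pushed the board by the middle of its batten with the closed fingertips, at roughly 3 to 4.5 N. Over the last few millimetres the force fell to about zero and the board's edge dropped flush with the rack's guide lip.
- **Turn-button:** I backed off, then pushed the stud round in one straight push with the finger face turned 45°. The forces I read were about 1.7 N or less.

What the last checks showed:
- **Turn-button angle:** three camera estimates gave about 1.43 to 1.47 rad. I then pushed about 2 mm more, and in the final pictures it lies square across the board. I did not measure the angle again after that.
- **Board position:** the board looks flat and dropped. I measured the batten about 47.5 mm behind the turn-button's pivot, against a nominal 44 mm. That puts the board about 3.5 mm short of exact home, near the end of its notch play but inside the ±6 mm limit.
- **Tub and clearances:** the tub stands upright in its place, the gripper is clear, and the wrist force reads about zero. The spanner still lies where it was, and the arm went nowhere near the nut, bolt or bush.

One disagreement: my first fix of the rack along its length was about 4 mm off compared with the later wrist-camera views. I allowed for this by measuring the board and stud against the pivot.

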